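# Screw down the wing nut of the masala dabba

### The job

Screw the loose wing nut on the lid of the masala dabba fully home, turning it clockwise as seen from above by pushing its wings round with a fingertip, stroke after stroke, until it stops against the lid. Only push: do not grip or force the nut, do not lift the dabba or drag it round in its ring, leave everything else on the trolley where it stands, and finish clear of everything.

Things in the scene. Friction and masses are not known exactly. Their poses are not given: they have to be found in the camera images.
- dabba: the closed masala dabba: round stainless box 187 mm across, flat lid top 70 mm above its underside, 1.1 to 2.2 kg, loose, standing in a low ring (12 mm high, 208 mm across) fixed to the trolley top, which stops it sliding but not turning or being lifted. Origin: centre of its underside; z up, +x towards the lid handle. A fixed 10 mm wide stud stands on the lid centre to 111 mm above the underside, carrying the wing nut
- lid_centre (a point): centre of the lid's flat top surface, on the wing nut's axis, 70 mm above the dabba's underside
- lid_handle (a point): middle of the top of the lid handle, a fixed upright loop of 8 mm bar on the lid that belongs to the dabba: 46 mm from the nut's axis on the dabba's +x side, 78 mm long (parallel to the dabba's y), rising 28 mm above the lid. A turning wing clears it by 6 mm, a fingertip hardly fits between; the other three sides of the nut are open
- wing_nut (a joint): angle of the wing nut on its stud relative to the dabba, rad: 0 = screwed fully home (a hard stop), growing anticlockwise seen from above as it is loosened; it stands between 5 and 9 at the start. The nut rises 0.8 mm per rad (5 mm a turn). At 0 (and every half turn) the wings lie parallel to the lid handle. It turns stiffly enough (0.04 N m, some 1.5 N at a wing) to stay where it is left
- nut_hub (a point): centre of the flat top of the wing nut's hub, on its axis, 19 mm above the lid when home. The nut is plain brass: hub 26 mm across at the foot, 20 mm at the top; two upright flat wings 6 mm thick, reaching 36 mm from the axis (72 mm span), from 7 mm above the lid to 30 mm above the lid at their ears, 25 mm nearer the hub, when home (up to 7 mm higher while loose). Site axes: z up, +y along one wing, -y along the other
- wing_tip (a point): point on the +y wing's centre plane, 35 mm from the nut's axis, level with nut_hub
- tumbler_a: plain stainless tumbler, open at the top, 70 mm across the rim, 100 mm high; origin at the centre of its underside; a bystander
- tumbler_b: second, identical stainless tumbler, 70 mm across, 100 mm high; origin at the centre of its underside; a bystander
- katori: small stainless bowl, 86 mm across, 40 mm high; origin at the centre of its underside; a bystander
- jar: translucent plastic jar with a round blue twist cap, 76 mm across, 130 mm high; origin at the centre of its underside; a bystander
- dish: white ceramic dish, 160 mm across, 35 mm high; origin at the centre of its underside; a bystander
- spatula: wooden spatula lying flat, 270 mm long; origin near its middle, at its underside; a bystander
- spoon: steel spoon lying flat, 160 mm long; origin near its middle, at its underside; a bystander
There are look-alikes about, which are no part of the job. What is shaped like the dabba but green or red is not meant.

How it is judged:
At the end, for the whole second after the job is handed in: The wing nut is within 0.2 rad of its stop on the lid and at rest, the dabba stands flat and still in its ring with its lid handle within 20 mm of where it began, and every bystander is within 30 mm of where it began (value of joint wing_nut below 0.2 rad and velocity of joint wing_nut between -0.1 and 0.1 rad/s and distance of lid_handle from where it was at the start of the episode below 0.02 m and horizontal distance between dabba and lid_centre below 0.004 m and linear speed of dabba below 0.01 m/s and distance of each of tumbler_a, tumbler_b, katori, jar, dish, spatula, spoon from where it was at the start of the episode below 0.03 m); the robot touches nothing.
It fails at once if the dabba is lifted or tipped (height (world z) of dabba above 0.012 m or angle between dabba's own z axis and vertical above 0.1 rad).
It fails at once if the dabba is dragged round in its ring (lid handle more than 20 mm from its start) (distance of lid_handle from where it was at the start of the episode above 0.02 m).
It fails at once if the wing nut is gripped or forced (more than 35 N from the fingers) (contact force between wing_nut and the fingers above 35 N).
It fails at once if a bystander is shoved, lifted or carried (more than 30 mm) (distance of any of tumbler_a, tumbler_b, katori, jar, dish, spatula, spoon from where it was at the start of the episode above 0.03 m).
It also fails if it takes over 72 s, if anything falls off the work surface, if the arm or the gripper's body presses on something with over 40 N, if the wrist force passes 120 N, or if a joint passes its speed limit or range.

### The arm

A 6-joint arm with a two-finger parallel gripper is mounted at the origin on the work surface. World frame = base frame: x ahead of the robot, y to its left, z up, the work surface at z = 0. Lengths are in m, angles in rad, forces in N, time in s.
With the tool pointing down it reaches from about 0.35 to 0.975 m from the base axis. Payload 4.9 kg.
Tool frame: the origin (TCP) lies midway between the tips of the shut fingers; the grasp point (between the pads) lies 19 mm behind it; z points along the fingers, y is the direction in which the jaws open and shut (so a half turn about z gives the same grasp; the last joint's range is limited). The gripper opens to 85 mm and grips with 20 to 120 N. Pads are 22 mm wide; open, the fingers measure 114 mm over their backs; the gripper's body (76 mm by 85 mm) begins 54 mm behind the grasp point. The pads swing forward as they close: fully open they stand 13 mm farther back than shut.
Start: joints at [-1.223, 0.053, 1.613, -0, 1.476, -0.119], TCP at [0.281, -0.558, 0.231] pointing down, gripper open.
Joint ranges: [-3.01, 3.01], [-1.01, 2.22], [0.06, 2.58], [-1.02, 4.17], [0.09, 2.62], [-3.14, 3.14]. Speed limits (rad/s): [2.57, 2.57, 3.14, 3.14, 3.14, 3.14].

### API

Orientations are given as a rotation vector (axis times angle).
In Python, from station import ctrl gives the robot as it stands.
- The arm moves only by the shell command python3 -m jog 'ROWS' [FORCE]. ROWS is JSON, one flat list of numbers, 7 for each row, row after row: the opening, from 0 (shut) to 1 (fully open), then the shift along the tool's x, y, z in m, then the turn, a rotation vector about the tool's x, y, z in degrees. A call has 1 to 10 rows; each row shifts and turns the commanded pose from where the row before left it, along the tool's axes as they then stand; what a row does not reach is not made up. A row lasts 1/8 s, in which the tool goes at most 62.5 mm and 10.7 degrees, less where a joint would pass 70% of its speed; a pose out of reach is approached as far as the arm can. A call with a gripper value outside its range is refused whole. The fingers move at their own pace and stop on an object; FORCE is the grip in N (left out, the last holds). Time passes only in rows, so rows that do not move let the fingers close. It gives the time, the measured TCP pose, the force and the opening at its end, in the units of the state.
- ctrl.get_obs(): the state, without advancing time (a new reading comes with each control period).
- ctrl.get_image(name): name is "scene" or "side" or "wrist"; returns a dict with "image" (480x640x3 uint8, blue, green, red), "camera_matrix" (3x3 intrinsics, pixels), "dist_coeffs" ([k1, k2, p1, p2, k3] as OpenCV has them; the pictures are not rectified), "rvec" (rotation vector, rad) and "tvec" (3), from world to camera coordinates, as OpenCV has them; the wrist camera has in their place "mount" (4x4, takes a point from camera to tool coordinates, whose origin is the TCP and whose axes are the flange's). Camera axes: x right, y down, z forward; pixel columns grow to the right and rows downward; lengths in m; the calibration is good to about 2 mm. A picture is of the moment at which its call begins: read the wrist's pose just before it. There is no depth.
- ctrl.finish_job(): hands the job in, once; it reports no verdict.
Trained networks look in a picture, given as the dict that the camera call returned (one of the last four; its "shot" number tells which), for a name from the list of things; names that differ only in an ending like _2 or _b are one class to them, and where a whole thing is asked for, a point or a joint stands for the part that bears it (a point fixed in the world has none). Each returns a list of dicts, best first, with "p" (0 to 1); they miss things now and then, are a little off and sometimes report something else, mostly with a low value. They report only what shows in the picture. A call takes as long as a camera call. They do not tell look-alikes from the thing itself.
- ctrl.boxes_of(target, picture): "box" ([centre column, centre row, width, height] in pixels, round what is visible of it).
The state is a dict: "t": time; "q": joint angles; "dq": joint speeds; "effort": joint torques, N m; "tool_pos": TCP position; "tool_rot": TCP orientation; "contact_force": force on the tool from outside, world axes, zero at the start; "wrist_torque": the same for the moment, N m; "opening": finger opening in m.
Only numpy, scipy, OpenCV 4.12 (cv2) and the standard library are available. Lean on these libraries where they do the work, as an engineer would, in place of code of your own. Each camera call takes 0.05 s, during which the arm holds its last target. There are 200 camera calls.

## Working session

There is one attempt and no reset: what is moved stays moved. The work goes in short steps, Python scripts to look and compute and a shell command to move; the robot and the scene stay as the last step left them, time stands still between calls to the robot, and variables do not carry over. Pictures are saved under pics/ and viewed, about 8 in all and at most 12, crops included, and the job is handed in when it is done.

```bash
ls; mkdir -p pics
python3 - <<'E'
from station import ctrl
import cv2,numpy as np
o=ctrl.get_obs();print({k:np.round(v,3) for k,v in o.items()})
ims=[]
for n in ("scene","side"):
    p=ctrl.get_image(n);ims.append(p["image"])
    print(n,np.round(p["camera_matrix"],1).tolist(),np.round(p["dist_coeffs"],3),(-cv2.Rodrigues(p["rvec"])[0].T@np.ravel(p["tvec"])).round(3))
    for t in("dabba","wing_nut","lid_handle","jar","tumbler_a","katori"):
        print(t,[(np.round(b["box"]).astype(int).tolist(),round(b["p"],2)) for b in ctrl.boxes_of(t,p)])
    cv2.imwrite(f"pics/{n}0.png",p["image"])
E
```

```text
pics
{'t': np.float64(0.0), 'q': array([-1.223,  0.053,  1.614, -0.   ,  1.476, -0.119]), 'dq': array([ 0.001, -0.   , -0.001,  0.001,  0.   , -0.   ]), 'effort': array([ 1.0000e-03, -3.9368e+01, -3.7018e+01, -0.0000e+00,  7.0000e-03,
        0.0000e+00]), 'tool_pos': array([ 0.281, -0.558,  0.23 ]), 'tool_rot': array([-3.054, -0.726,  0.   ]), 'contact_force': array([-0.945,  0.123, -0.09 ]), 'wrist_torque': array([-0.033,  0.023, -0.013]), 'opening': np.float64(0.085)}
scene [[557.6, 0.0, 315.8], [0.0, 557.6, 245.2], [0.0, 0.0, 1.0]] [-0.164  0.     0.     0.     0.   ] [ 1.267 -0.383  0.956]
dabba [([376, 174, 76, 66], 0.96), ([314, 277, 90, 84], 0.94), ([102, 326, 98, 91], 0.86), ([499, 234, 79, 75], 0.7), ([162, 221, 84, 74], 0.6)]
wing_nut [([312, 258, 15, 28], 0.71), ([159, 208, 31, 14], 0.54), ([94, 309, 24, 23], 0.52), ([375, 160, 27, 13], 0.45)]
lid_handle [([378, 176, 78, 68], 0.89), ([166, 224, 83, 74], 0.72), ([386, 312, 42, 37], 0.68), ([313, 279, 84, 83], 0.57), ([501, 235, 81, 74], 0.57), ([101, 324, 94, 89], 0.56)]
jar [([351, 352, 38, 69], 0.75), ([313, 276, 90, 84], 0.7)]
tumbler_a [([391, 255, 33, 50], 0.87), ([291, 336, 42, 53], 0.83)]
katori [([388, 311, 43, 38], 0.84)]
side [[492.2, 0.0, 318.2], [0.0, 492.2, 245.8], [0.0, 0.0, 1.0]] [0.043 0.    0.    0.    0.   ] [ 0.338 -0.976  1.06 ]
dabba [([326, 167, 55, 46], 0.91), ([227, 364, 82, 75], 0.87), ([336, 261, 70, 61], 0.84), ([349, 422, 93, 98], 0.59)]
wing_nut [([335, 248, 26, 13], 0.6), ([415, 251, 30, 46], 0.48), ([350, 409, 27, 21], 0.47)]
lid_handle [([228, 366, 82, 69], 0.94), ([328, 164, 59, 50], 0.78), ([240, 208, 58, 55], 0.65), ([349, 420, 88, 94], 0.64), ([336, 262, 68, 67], 0.56)]
jar [([415, 252, 32, 48], 0.87), ([376, 230, 28, 24], 0.5)]
tumbler_a [([394, 280, 29, 43], 0.85), ([330, 215, 22, 31], 0.65)]
katori [([378, 232, 29, 22], 0.61)]
```

View pics/scene0.png

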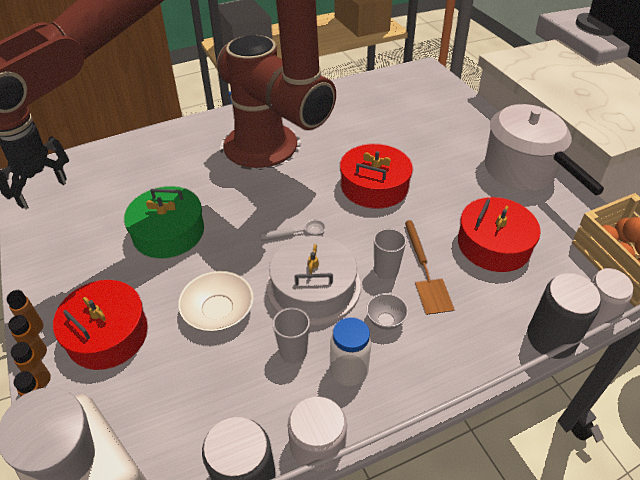

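View pics/side0.png

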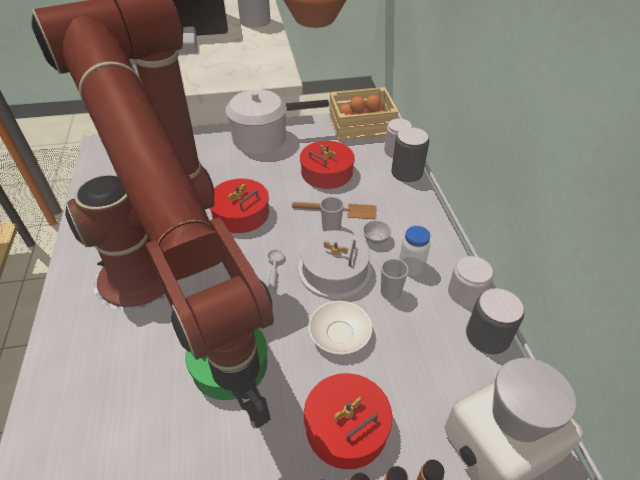

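The scene and side views show one stainless dabba, at scene (314,277) and side (336,261). The look-alikes are green at scene (162,221) and red at scene (376,174), (499,234) and (102,326). The pot at scene (530,140) has no wing nut. The steel one fits the description, so I'll triangulate it and confirm with an enlarged crop.

```bash
cat > h.py <<'E'
from station import ctrl
import cv2,numpy as np
def cam(p):
    if "mount" in p: 
        o=p["obs"];T=np.eye(4);T[:3,:3]=cv2.Rodrigues(np.array(o["tool_rot"]))[0];T[:3,3]=o["tool_pos"]
        W=np.linalg.inv(T@np.array(p["mount"]));return W[:3,:3],W[:3,3]
    return cv2.Rodrigues(np.array(p["rvec"]))[0],np.ravel(p["tvec"])
def shot(n):
    o=ctrl.get_obs();p=ctrl.get_image(n);p["obs"]=o;return p
def ray(p,uv):
    R,t=cam(p);n=cv2.undistortPoints(np.array([[uv]],float),np.array(p["camera_matrix"]),np.array(p["dist_coeffs"]))[0,0]
    return -R.T@t,R.T@np.r_[n,1]
def at_z(p,uv,z):
    c,d=ray(p,uv);return c+d*(z-c[2])/d[2]
def tri(prs):
    A=0;b=0
    for p,uv in prs:
        c,d=ray(p,uv);d=d/np.linalg.norm(d);M=np.eye(3)-np.outer(d,d);A=A+M;b=b+M@c
    return np.linalg.solve(A,b)
def proj(p,X):
    R,t=cam(p);return cv2.projectPoints(np.array(X,float).reshape(-1,3),cv2.Rodrigues(R)[0],t,np.array(p["camera_matrix"]),np.array(p["dist_coeffs"]))[0][:,0]
E
python3 - <<'E'
from h import *
a=shot("scene");b=shot("side");w=shot("wrist")
print(np.round(w["mount"],3).tolist(),np.round(w["camera_matrix"],0).tolist())
print("nut",tri([(a,(312,258)),(b,(335,248))]),"dabba",tri([(a,(314,277)),(b,(336,261))]))
for n,u,z in(("katori",(388,311),.02),("tumA",(391,255),.05),("tumB",(291,336),.05),("jar",(351,352),.065),("dish",(216,305),.018)):print(n,at_z(a,u,z).round(3))
c1=cv2.resize(a["image"][225:325,250:380],None,fx=4,fy=4,interpolation=2);c2=cv2.resize(b["image"][210:310,285:385],None,fx=4,fy=4,interpolation=2)
cv2.imwrite("pics/crop1.png",cv2.resize(np.hstack([c1,c2]),None,fx=.85,fy=.85))
E
```

```text
[[-0.0, -0.958, -0.286, 0.072], [1.0, -0.0, 0.0, -0.001], [-0.0, -0.286, 0.958, -0.143], [0.0, 0.0, 0.0, 1.0]] [[334.0, 0.0, 319.0], [0.0, 334.0, 234.0], [0.0, 0.0, 1.0]]
nut [ 0.54639835 -0.07854561  0.09406354] dabba [ 0.55134622 -0.07688348  0.03801034]
katori [0.687 0.031 0.02 ]
tumA [0.575 0.099 0.05 ]
tumB [ 0.679 -0.183  0.05 ]
jar [ 0.77  -0.098  0.065]
dish [ 0.519 -0.291  0.018]
```

View pics/crop1.png

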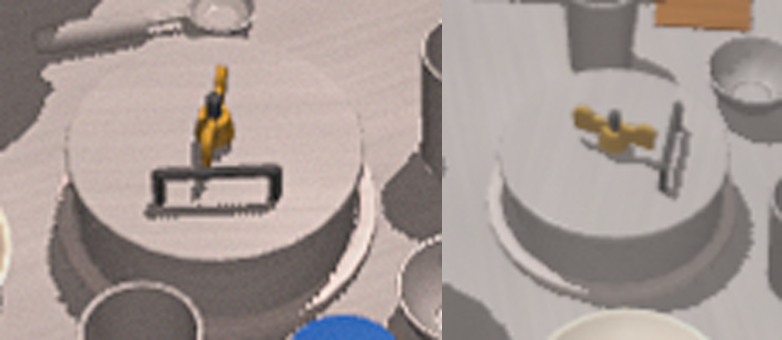

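The crop confirms it: steel lid, brass wing nut with wings roughly radial to the handle, and the handle on the side away from the robot. I plan to straddle the nut with the fingers part-open (inner faces about 21 mm from the axis) and turn the tool about the nut's axis, so both wings are pushed by the finger flanks. First I'll move over it and look from near.

Run:
```python
from h import *
o=ctrl.get_obs();R=cv2.Rodrigues(np.array(o["tool_rot"]))[0];print(R.round(3))
print((R.T@(np.array([.546,-.0785,.235])-o["tool_pos"])).round(4))
```

```text
[[ 0.893  0.45  -0.   ]
 [ 0.45  -0.893 -0.   ]
 [-0.     0.    -1.   ]]
[ 0.4523 -0.3092 -0.0037]
```

```bash
python3 -m jog '[0.5,0.045,-0.031,0,0,0,0, 0.5,0.045,-0.031,0,0,0,0, 0.5,0.045,-0.031,0,0,0,0, 0.5,0.045,-0.031,0,0,0,0, 0.5,0.045,-0.031,0,0,0,0, 0.5,0.045,-0.031,0,0,0,0, 0.5,0.045,-0.031,0,0,0,0, 0.5,0.045,-0.031,0,0,0,0, 0.5,0.045,-0.031,0,0,0,0, 0.5,0.047,-0.030,0,0,0,0]'
python3 -m jog '[0.5,0,0,0,0,0,0,0.5,0,0,0,0,0,0]'
python3 - <<'E'
from h import *
p=shot("wrist");cv2.imwrite("pics/w1.png",p["image"]);o=p["obs"];print(o["q"],o["tool_pos"],o["opening"],o["t"])
for t in("dabba","wing_nut","lid_handle"):
        print(t,[(np.round(b["box"]).astype(int).tolist(),round(b["p"],2)) for b in ctrl.boxes_of(t,p)])
x,y=.546,-.0785
print(proj(p,[[x,y,.111],[x,y,.07],[x+.046,y,.098]]).round())
E
```

```text
t: 2.1
tool_pos: [0.5465, -0.0771, 0.2317]
tool_rot: [3.056, 0.726, 0.001]
contact_force: [0.5, -0.1, -0.6]
opening: 0.0424
t: 2.35
tool_pos: [0.5457, -0.0788, 0.2312]
tool_rot: [3.056, 0.727, -0.001]
contact_force: [-0.7, -0.6, 0.1]
opening: 0.0428
[-2.78086370e-01 -1.22945960e-01  1.78425540e+00 -4.65482412e-04
  1.48048637e+00  8.25383730e-01] [ 0.54574617 -0.07877186  0.23124457] 0.04276884917313613 2.35
dabba [([318, 206, 197, 193], 0.95), ([587, 390, 103, 115], 0.85), ([46, 290, 89, 173], 0.69), ([292, 32, 95, 64], 0.36)]
wing_nut [([319, 220, 75, 54], 0.94)]
lid_handle [([46, 289, 85, 175], 0.9), ([588, 391, 103, 114], 0.8), ([319, 204, 199, 195], 0.78)]
[[319. 226.]
 [319. 214.]
 [345. 173.]]
```

View pics/w1.png

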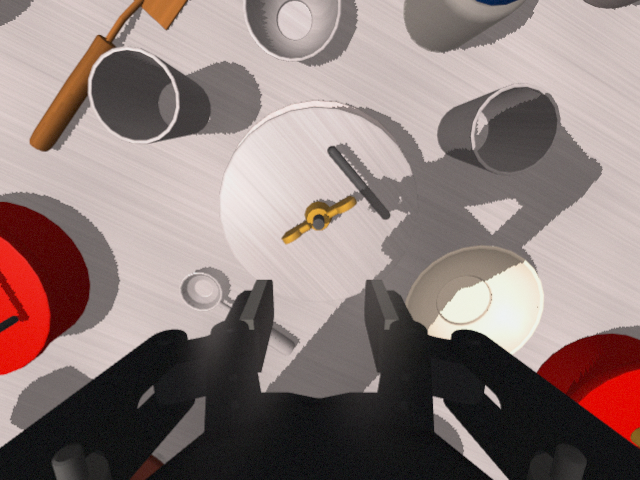

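The wrist view shows the stud and hub at about (319,217), wing ends at (285,240) and (354,200), the handle from (332,150) to (386,215), and the fingertips about 9 mm thick. Now I'll measure the axis, wing angle and handle.

```bash
cat >> h.py <<'E'
def nut(p,box,dz=.005):
    im=p["image"];x0,y0,x1,y1=box;hsv=cv2.cvtColor(im,cv2.COLOR_BGR2HSV)
    m=cv2.inRange(hsv,(12,110,50),(35,255,255));k=np.zeros_like(m);k[y0:y1,x0:x1]=m[y0:y1,x0:x1]
    yy,xx=np.nonzero(k);P=np.array([at_z(p,(x,y),.095+dz)[:2] for x,y in zip(xx,yy)])
    (c,s,a)=cv2.minAreaRect((P*1e4).astype(np.float32));e=cv2.PCACompute(P,None)
    return np.array(c)/1e4,np.array(s)/10,P.mean(0),np.degrees(np.arctan2(e[1][0][1],e[1][0][0]))%180
E
python3 - <<'E'
from h import *
p=shot("wrist");c,s,m,a=nut(p,(270,180,375,260));print("rect c",c,"size mm",s,"mean",m,"wing world deg",a)
print("stud top",at_z(p,(319,221),.111),"handle ends",at_z(p,(334,150),.098),at_z(p,(386,214),.098))
g=cv2.inRange(cv2.cvtColor(p["image"],cv2.COLOR_BGR2HSV),(0,0,0),(180,255,80));g[:195]=0;g[235:]=0;g[:,:305]=0;g[:,335:]=0
y,x=np.nonzero(g);print("dark px",len(x),x.mean(),y.mean())
q=shot("scene");r=shot("side")
print("hub tri", tri([(p,(319,221)),(q,(250+215/3.4,225+96/3.4)),(r,(285+(615-442)/3.4,210+112/3.4))]))
print([b["box"] for b in ctrl.boxes_of("dabba",p)][:1])
cv2.imwrite("pics/w1c.png",cv2.resize(p["image"][90:320,205:430],None,fx=2.6,fy=2.6,interpolation=2))
E
```

```text
rect c [ 0.5486123 -0.0739375] size mm [23.36303711 69.98970337] mean [ 0.55033153 -0.07534185] wing world deg 147.45557403440634
stud top [ 0.54936282 -0.07738788  0.111     ] handle ends [ 0.60440138 -0.06327547  0.098     ] [ 0.57735909 -0.12698638  0.098     ]
dark px 45 318.2888888888889 216.62222222222223
hub tri [ 0.54922811 -0.07692992  0.11117444]
[[587.2, 389.9, 105.5, 115.8]]
```

View pics/w1c.png

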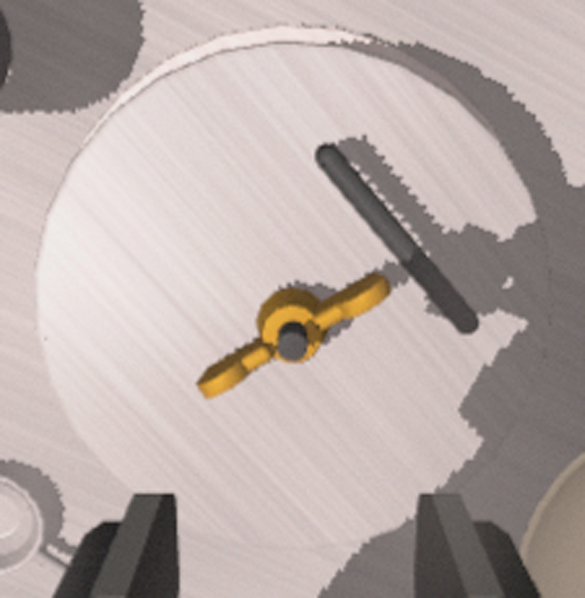

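The stud top and the handle geometry agree on the axis at (0.549, −0.077). The handle faces −23° and the wings lie at 147° in the world frame. That puts the nut 80° + 2×180° = 7.68 rad from home, or 440° clockwise. J6 positive is clockwise. I'll do three strokes with the fingers straddling the nut, starting by centring and turning back to J6 ≈ −40°.

```bash
python3 -m jog '[0.5,0.004,0,0.01,0,0,0, 0.5,0,0,0.01,0,0,-9.7, 0.5,0,0,0.01,0,0,-9.7, 0.5,0,0,0.01,0,0,-9.7, 0.5,0,0,0.01,0,0,-9.7, 0.5,0,0,0.01,0,0,-9.7, 0.5,0,0,0.01,0,0,-9.7, 0.5,0,0,0.01,0,0,-9.7, 0.5,0,0,0.01,0,0,-9.7, 0.5,0,0,0.01,0,0,-9.7]'
python3 -m jog '[0.5,0,0,0,0,0,0,0.5,0,0,0,0,0,0]'
python3 - <<'E'
from h import *
p=shot("wrist");cv2.imwrite("pics/w2.png",p["image"]);o=p["obs"];print(o["q"],o["tool_pos"],o["opening"],o["t"])
R=cv2.Rodrigues(np.array(o["tool_rot"]))[0];print((R.T@(np.array([.549,-.077,.078])-o["tool_pos"])).round(4),R.round(3))
print(proj(p,[[.549,-.077,.111]]))
E
```

```text
t: 4.0
tool_pos: [0.5492, -0.0768, 0.1301]
tool_rot: [-1.702, -2.639, 0.0]
contact_force: [-0.2, 0.6, -0.3]
opening: 0.0427
t: 4.25
tool_pos: [0.5495, -0.0769, 0.1313]
tool_rot: [-1.713, -2.633, -0.0]
contact_force: [-0.4, 0.4, -0.2]
opening: 0.0427
[-2.73258535e-01 -3.06070680e-02  1.86877793e+00  2.05323818e-05
  1.30343371e+00 -6.90614929e-01] [ 0.54951585 -0.0769476   0.13126503] 0.04274848965834344 4.25
[ 0.0002 -0.0005  0.0533] [[-0.405  0.914 -0.   ]
 [ 0.914  0.405  0.   ]
 [ 0.     0.    -1.   ]]
[[319.27304571 278.32463703]]
```

View pics/w2.png

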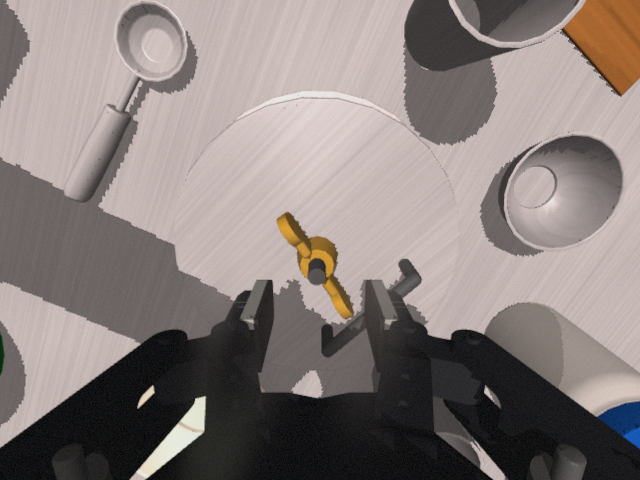

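The stud shows at (317,270), against a predicted (319,278). That's a few mm off, so I'll combine all the views.

Run:
```python
from h import *
p=shot("wrist")
print("stud w2",at_z(p,(317,270),.111))
g=cv2.inRange(cv2.cvtColor(p["image"],cv2.COLOR_BGR2HSV),(0,0,0),(180,90,95));g[:250]=0;g[290:]=0;g[:,:300]=0;g[:,334:]=0
y,x=np.nonzero(g);print(len(x),x.mean(),y.mean(),y.min(),y.max(),x.min(),x.max())
a,b=at_z(p,(328,351),.098),at_z(p,(406,265),.098);d=(b-a)[:2];n=np.array([d[1],-d[0]])/np.linalg.norm(d);m=(a+b)[:2]/2
print("handle",a,b,np.linalg.norm(d),"axis from handle",m-.046*n,m+.046*n)
for nm,uv in(("scene",(250+215/3.4,225+98/3.4)),("side",(285+(615-442)/3.4,210+114/3.4))):
    s=shot(nm);print(nm,at_z(s,uv,.111))
```

```text
stud w2 [ 0.54624758 -0.07332747  0.111     ]
368 316.39402173913044 270.8505434782609 258 283 308 325
handle [ 0.57639768 -0.12489739  0.098     ] [ 0.59338645 -0.05503457  0.098     ] 0.07189876063497334 axis from handle [ 0.54019464 -0.07909676] [ 0.62958949 -0.1008352 ]
scene [ 0.55028955 -0.076701    0.111     ]
side [ 0.54861691 -0.07951165  0.111     ]
```

All four views agree within about 3 mm, and the tool already stands there with 8–9 mm of clearance. I'll descend.

```bash
python3 -m jog '[0.5,0,0,0.013,0,0,0, 0.5,0,0,0.013,0,0,0, 0.5,0,0,0.013,0,0,0, 0.5,0,0,0.013,0,0,0, 0.5,0,0,0,0,0,0]'
python3 - <<'E'
from h import *
p=shot("wrist");cv2.imwrite("pics/w3.png",p["image"]);o=p["obs"];print(o["contact_force"],o["wrist_torque"],o["tool_pos"],o["t"])
E
```

```text
t: 5.08
tool_pos: [0.5482, -0.0766, 0.0773]
tool_rot: [-1.708, -2.633, 0.002]
contact_force: [-0.0, -0.8, 0.4]
opening: 0.043
[-0.02586171 -0.77126957  0.38383568] [0.00782681 0.01995525 0.01431133] [ 0.54817874 -0.07663509  0.07732905] 5.075
```

View pics/w3.png

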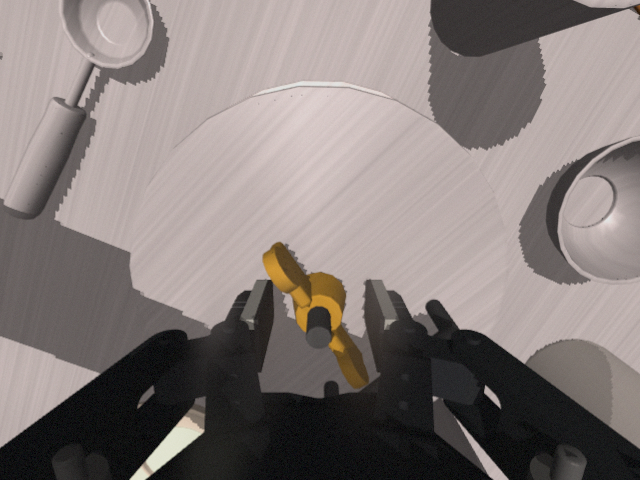

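The fingers straddle the nut with the stud midway between them at (318,325), and nothing is touching. Starting stroke 1.

```bash
python3 -m jog '[0.5,0,0,0,0,0,6,0.5,0,0,0,0,0,6,0.5,0,0,0,0,0,6,0.5,0,0,0,0,0,6,0.5,0,0,0,0,0,6,0.5,0,0,0,0,0,6,0.5,0,0,0,0,0,6,0.5,0,0,0,0,0,6,0.5,0,0,0,0,0,6,0.5,0,0,0,0,0,6]'
python3 - <<'E'
from h import *
p=shot("wrist");cv2.imwrite("pics/w4.png",p["image"]);o=p["obs"];print(o["contact_force"],o["wrist_torque"],o["tool_pos"],o["t"],np.degrees(o["q"][5]))
E
```

```text
t: 6.38
tool_pos: [0.5495, -0.0776, 0.0799]
tool_rot: [2.8, 1.422, -0.001]
contact_force: [-1.2, -1.9, 0.5]
opening: 0.0432
[-1.19852169 -1.91445072  0.54957013] [-0.23622366  0.2127367   0.09454271] [ 0.54950612 -0.07760367  0.07987304] 6.375 20.484045821195064
```

View pics/w4.png

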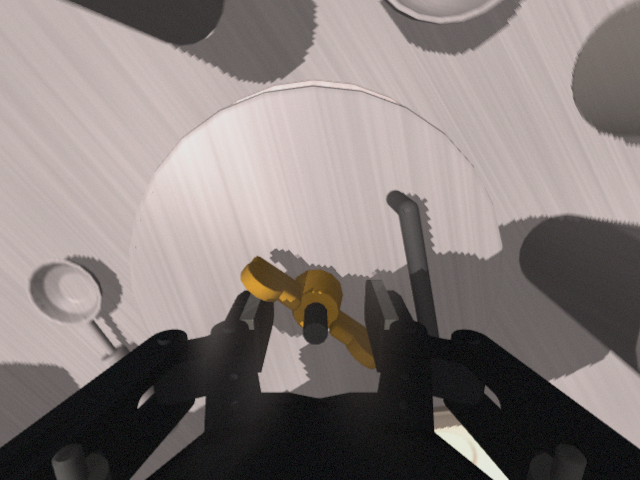

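The wings have followed the fingers (contact near 34° ahead of the jaw axis, about 2 N), and the handle is clear at (420,270). Continuing.

```bash
python3 -m jog '[0.5,0,0,0,0,0,8,0.5,0,0,0,0,0,8,0.5,0,0,0,0,0,8,0.5,0,0,0,0,0,8,0.5,0,0,0,0,0,8,0.5,0,0,0,0,0,8,0.5,0,0,0,0,0,8,0.5,0,0,0,0,0,8,0.5,0,0,0,0,0,8,0.5,0,0,0,0,0,8]'
python3 -m jog '[0.5,0,0,0,0,0,8,0.5,0,0,0,0,0,8,0.5,0,0,0,0,0,8,0.5,0,0,0,0,0,8,0.5,0,0,0,0,0,2,0.5,0,0,0,0,0,0]'
python3 - <<'E'
from h import *
p=shot("wrist");cv2.imwrite("pics/w5.png",p["image"]);o=p["obs"];print(o["contact_force"],o["wrist_torque"],o["tool_pos"],o["t"],np.degrees(o["q"][5]))
E
```

```text
t: 7.68
tool_pos: [0.549, -0.0766, 0.0793]
tool_rot: [-3.06, 0.71, 0.002]
contact_force: [-0.4, 1.5, -0.1]
opening: 0.0426
t: 8.43
tool_pos: [0.5496, -0.077, 0.0796]
tool_rot: [-2.723, 1.567, -0.001]
contact_force: [-0.3, -0.2, -0.8]
opening: 0.0427
[-0.33201243 -0.24761014 -0.82478854] [-0.06864255  0.06061597  0.03743418] [ 0.5496129  -0.07700394  0.07959046] 8.425 134.17829053354626
```

View pics/w5.png

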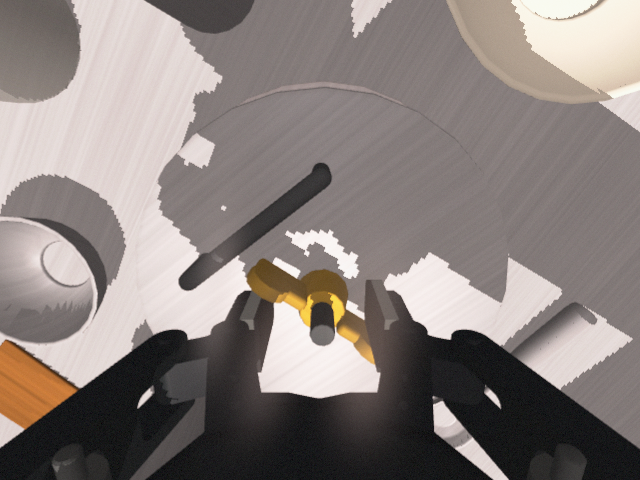

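The nut has followed to J6 = 134° and the dabba handle is where it should be. Now I'll back off, lift, rewind about 194°, and go down again.

```bash
python3 -m jog '[0.5,0,0,0,0,0,-4,0.5,0,0,-0.015,0,0,0,0.5,0,0,-0.015,0,0,0,0.5,0,0,-0.015,0,0,0,0.5,0,0,0,0,0,-10,0.5,0,0,0,0,0,-10,0.5,0,0,0,0,0,-10,0.5,0,0,0,0,0,-10,0.5,0,0,0,0,0,-10,0.5,0,0,0,0,0,-10]'
python3 -m jog '[0.5,0,0,0,0,0,-10,0.5,0,0,0,0,0,-10,0.5,0,0,0,0,0,-10,0.5,0,0,0,0,0,-10,0.5,0,0,0,0,0,-10,0.5,0,0,0,0,0,-10,0.5,0,0,0,0,0,-10,0.5,0,0,0,0,0,-10,0.5,0,0,0,0,0,-10,0.5,0,0,0,0,0,-10]'
python3 -m jog '[0.5,0,0,0,0,0,-10,0.5,0,0,0,0,0,-10,0.5,0,0,0,0,0,-10,0.5,0,0,0,0,0,0,0.5,0,0,0,0,0,0]'
python3 - <<'E'
from h import *
p=shot("wrist");o=p["obs"];print(o["contact_force"],o["tool_pos"],o["t"],np.degrees(o["q"][5]))
c,s,m,a=nut(p,(270,180,375,340),.003);R=cv2.Rodrigues(np.array(o["tool_rot"]))[0]
print(c,s,m,a,"tool y deg",np.degrees(np.arctan2(R[1,1],R[0,1]))%180, "d",(R.T@(np.array([.549,-.077,.078])-o["tool_pos"])).round(4))
cv2.imwrite("pics/w6.png",p["image"])
E
```

```text
t: 9.72
tool_pos: [0.5499, -0.0771, 0.1257]
tool_rot: [3.139, 0.12, 0.002]
contact_force: [-0.0, 0.8, -0.2]
opening: 0.0429
t: 10.98
tool_pos: [0.5499, -0.0771, 0.1256]
tool_rot: [1.925, 2.481, 0.001]
contact_force: [0.4, -0.0, 0.4]
opening: 0.0429
t: 11.6
tool_pos: [0.5497, -0.077, 0.125]
tool_rot: [1.23, 2.89, 0.0]
contact_force: [-0.8, 0.2, 0.4]
opening: 0.0423
[-0.79078015  0.23074413  0.38523016] [ 0.54966719 -0.07701947  0.12496749] 11.6 -59.56425205888446
[ 0.54762188 -0.07291951] [23.75073547 71.26425171] [ 0.54290218 -0.07330803] 174.52843439854013 tool y deg 43.90435375764869 d [ 0.0005 -0.0005  0.047 ]
```

The wing lies 49° ahead of the jaw axis, so descending is safe. The remaining 288° matches the plan. Stroke 2.

```bash
python3 -m jog '[0.5,0,0,0.015,0,0,0,0.5,0,0,0.015,0,0,0,0.5,0,0,0.016,0,0,0,0.5,0,0,0,0,0,0,0.5,0,0,0,0,0,6,0.5,0,0,0,0,0,8,0.5,0,0,0,0,0,8,0.5,0,0,0,0,0,8,0.5,0,0,0,0,0,8,0.5,0,0,0,0,0,8]'
python3 -m jog '[0.5,0,0,0,0,0,8,0.5,0,0,0,0,0,8,0.5,0,0,0,0,0,8,0.5,0,0,0,0,0,8,0.5,0,0,0,0,0,8,0.5,0,0,0,0,0,8,0.5,0,0,0,0,0,8,0.5,0,0,0,0,0,8,0.5,0,0,0,0,0,8,0.5,0,0,0,0,0,8]'
python3 -m jog '[0.5,0,0,0,0,0,8,0.5,0,0,0,0,0,8,0.5,0,0,0,0,0,8,0.5,0,0,0,0,0,8,0.5,0,0,0,0,0,8,0.5,0,0,0,0,0,8,0.5,0,0,0,0,0,8,0.5,0,0,0,0,0,8,0.5,0,0,0,0,0,4,0.5,0,0,0,0,0,0]'
python3 -m jog '[0.5,0,0,0,0,0,-4,0.5,0,0,-0.015,0,0,0,0.5,0,0,-0.015,0,0,0,0.5,0,0,-0.015,0,0,0,0.5,0,0,0,0,0,0]'
python3 - <<'E'
from h import *
p=shot("wrist");o=p["obs"];print(o["contact_force"],o["tool_pos"],o["t"],np.degrees(o["q"][5]))
c,s,m,a=nut(p,(270,180,375,340),.001);R=cv2.Rodrigues(np.array(o["tool_rot"]))[0]
print(c,s,m,a,"tool y deg",np.degrees(np.arctan2(R[1,1],R[0,1]))%180)
cv2.imwrite("pics/w7.png",p["image"])
E
```

```text
t: 12.9
tool_pos: [0.5494, -0.0776, 0.0783]
tool_rot: [2.263, 2.177, -0.002]
contact_force: [-0.5, -1.4, -1.2]
opening: 0.0428
t: 14.15
tool_pos: [0.5487, -0.077, 0.078]
tool_rot: [-3.134, -0.213, 0.003]
contact_force: [-1.4, 0.0, -1.3]
opening: 0.0423
t: 15.4
tool_pos: [0.5495, -0.077, 0.0784]
tool_rot: [-2.722, 1.569, -0.0]
contact_force: [1.2, -0.3, 0.0]
opening: 0.0426
t: 16.02
tool_pos: [0.5509, -0.0774, 0.126]
tool_rot: [-2.773, 1.474, -0.007]
contact_force: [-0.9, 0.3, -0.3]
opening: 0.0427
[-0.9201911   0.33698706 -0.33793772] [ 0.55092556 -0.07736966  0.12601626] 16.025 130.3032762729068
[ 0.54730684 -0.08147538] [24.23317413 69.09474487] [ 0.55404664 -0.08102828] 174.6133221004971 tool y deg 34.03769821518762
```

View pics/w7.png

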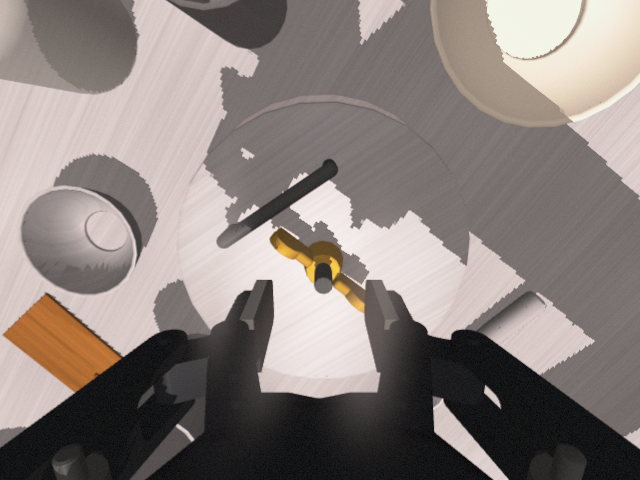

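The nut is now at 174.6° again, after the 180° stroke, so about 107° remains. Rewinding for the last stroke.

```bash
python3 -m jog '[0.5,0,0,0,0,0,-10,0.5,0,0,0,0,0,-10,0.5,0,0,0,0,0,-10,0.5,0,0,0,0,0,-10,0.5,0,0,0,0,0,-10,0.5,0,0,0,0,0,-10,0.5,0,0,0,0,0,-10,0.5,0,0,0,0,0,-10,0.5,0,0,0,0,0,-10,0.5,0,0,0,0,0,-10]'
python3 -m jog '[0.5,0,0,0,0,0,-10,0.5,0,0,0,0,0,-10,0.5,0,0,0,0,0,-10,0.5,0,0,0,0,0,-10,0.5,0,0,0,0,0,-10,0.5,0,0,0,0,0,-10,0.5,0,0,0,0,0,-10,0.5,0,0,0,0,0,-10,0.5,0,0,0,0,0,-10,0.5,0,0,0,0,0,0]'
python3 -m jog '[0.5,0,0,0.015,0,0,0,0.5,0,0,0.015,0,0,0,0.5,0,0,0.016,0,0,0,0.5,0,0,0,0,0,0,0.5,0,0,0,0,0,6,0.5,0,0,0,0,0,8,0.5,0,0,0,0,0,8,0.5,0,0,0,0,0,8,0.5,0,0,0,0,0,8,0.5,0,0,0,0,0,8]'
python3 -m jog '[0.5,0,0,0,0,0,8,0.5,0,0,0,0,0,8,0.5,0,0,0,0,0,8,0.5,0,0,0,0,0,8,0.5,0,0,0,0,0,8,0.5,0,0,0,0,0,8,0.5,0,0,0,0,0,5,0.5,0,0,0,0,0,0]'
python3 -c "
from h import *
o=ctrl.get_obs();print(o['wrist_torque'],o['contact_force'],np.degrees(o['q'][5]),o['tool_pos'])"
```

```text
t: 17.32
tool_pos: [0.5488, -0.0768, 0.1224]
tool_rot: [-2.908, -1.186, 0.002]
contact_force: [0.3, 1.1, 0.4]
opening: 0.0428
t: 18.58
tool_pos: [0.5489, -0.0768, 0.1225]
tool_rot: [-1.229, -2.89, 0.0]
contact_force: [-0.6, -0.8, 0.9]
opening: 0.0427
t: 19.82
tool_pos: [0.5495, -0.0776, 0.0774]
tool_rot: [2.263, 2.177, -0.001]
contact_force: [0.6, -2.0, -1.5]
opening: 0.0426
t: 20.82
tool_pos: [0.5491, -0.0771, 0.0773]
tool_rot: [2.995, 0.947, -0.001]
contact_force: [-1.0, -1.1, -1.4]
opening: 0.0429
[-0.10065899  0.22222017  0.08246867] [-1.04298202 -1.11688665 -1.39329733] 39.24306444175276 [ 0.54914942 -0.07712158  0.07725994]
```

```bash
cat > st.py <<'E'
from h import *
o=ctrl.get_obs();print('tq',o['wrist_torque'].round(3),'F',o['contact_force'].round(1),'q6',np.degrees(o['q'][5]).round(2),'effort6',o['effort'][5].round(3),o['t'])
E
python3 -m jog '[0.5,0,0,0,0,0,5,0.5,0,0,0,0,0,5,0.5,0,0,0,0,0,5]' >/dev/null; python3 st.py
python3 -m jog '[0.5,0,0,0,0,0,2]' >/dev/null; python3 st.py
python3 -m jog '[0.5,0,0,0,0,0,2]' >/dev/null; python3 st.py
python3 -m jog '[0.5,0,0,0,0,0,0]' >/dev/null; python3 st.py
```

```text
tq [-0.093  0.352  0.051] F [-1.7 -0.4 -0.3] q6 54.37 effort6 -0.532 21.2
tq [-0.063  0.227  0.041] F [-2.  -0.1 -0.4] q6 56.28 effort6 -0.093 21.325
tq [-0.048  0.318  0.024] F [-1.7 -0.1  0. ] q6 58.33 effort6 -0.199 21.45
tq [-0.078  0.27   0.023] F [-1.2 -0.3 -0.4] q6 58.26 effort6 0.107 21.575
```

```bash
python3 -m jog '[0.5,0,0,0,0,0,1.5]' >/dev/null; python3 st.py
python3 -m jog '[0.5,0,0,0,0,0,1.5]' >/dev/null; python3 st.py
python3 -m jog '[0.5,0,0,0,0,0,1.5]' >/dev/null; python3 st.py
```

```text
tq [-0.044  0.296  0.103] F [-1.4  0.1 -1.2] q6 59.85 effort6 -0.19 21.7
tq [0.034 0.57  0.088] F [-4.4  0.1 -0.7] q6 61.38 effort6 -0.089 21.825
tq [0.152 0.957 0.167] F [-6.2  0.5  1.9] q6 62.88 effort6 -0.033 21.95
```

The force is rising at the predicted stop angle (about 61–62°). One more small nudge, then I'll back off, lift and look.

```bash
python3 -m jog '[0.5,0,0,0,0,0,1.5]' >/dev/null; python3 st.py
python3 -m jog '[0.5,0,0,0,0,0,-6,0.5,0,0,-0.015,0,0,-4,0.5,0,0,-0.02,0,0,0,0.5,0,0,-0.03,0,0,0,0.5,0,0,-0.03,0,0,0,0.5,0,0,0,0,0,0,0.5,0,0,0,0,0,0]'
python3 - <<'E'
from h import *
p=shot("wrist");o=p["obs"]
c,s,m,a=nut(p,(260,160,375,280),-.003);print(c,s,m,a)
cv2.imwrite("pics/w8.png",cv2.resize(p["image"][60:360,180:480],None,fx=2,fy=2,interpolation=2))
E
```

```text
tq [0.146 0.945 0.516] F [-5.8  1.   1.7] q6 64.34 effort6 0.289 22.075
t: 22.95
tool_pos: [0.5494, -0.0769, 0.1722]
tool_rot: [3.094, 0.546, 0.001]
contact_force: [0.1, -0.1, 0.1]
opening: 0.0428
[ 0.5496436  -0.07847422] [71.15620117 23.7325943 ] [ 0.55048862 -0.07505243] 67.0502947874733
```

View pics/w8.png

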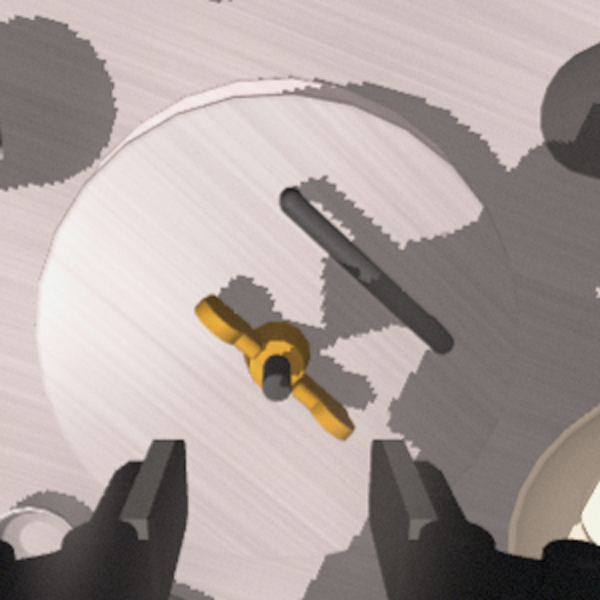

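Run:
```python
from h import *
p=shot("wrist");a,b=at_z(p,(325,159),.098),at_z(p,(402,232),.098);d=(a-b)[:2]
print("handle ends",a,b,"deg",np.degrees(np.arctan2(d[1],d[0])))
w=at_z(p,(180+343/2,60+430/2),.098);v=at_z(p,(180+207/2,60+305/2),.098);print("wing deg",np.degrees(np.arctan2(*(v-w)[1::-1]))%180)
s=shot("scene")
for t in("tumbler_a","katori","jar","dish","dabba"):print(t,[(np.round(b["box"]).astype(int).tolist(),round(b["p"],2)) for b in ctrl.boxes_of(t,s)][:4])
o=ctrl.get_obs();print(o["contact_force"],o["t"]);ctrl.finish_job()
```

```text
handle ends [ 0.60362752 -0.06037374  0.098     ] [ 0.57622272 -0.12592804  0.098     ] deg 67.31276430109344
wing deg 65.9172495865535
tumbler_a [([392, 252, 29, 49], 0.88), ([291, 336, 39, 51], 0.57), ([315, 276, 89, 83], 0.18)]
katori [([387, 313, 42, 36], 0.76), ([312, 263, 35, 14], 0.27)]
jar [([352, 352, 42, 70], 0.78)]
dish [([216, 302, 78, 61], 0.9)]
dabba [([314, 278, 85, 83], 0.96), ([378, 176, 74, 65], 0.96), ([500, 236, 81, 73], 0.86), ([164, 221, 85, 73], 0.76)]
[ 0.04404993 -0.4679021  -0.14420196] 23.35
the job is handed in; nothing more can be done
```

I screwed the wing nut home and handed the job in at 23.35 s; no verdict was reported. The nut turned about 440° (7.7 rad) clockwise in three strokes. I held the part-open fingers straddling it without gripping and pushed the wings round with the finger flanks.

**Last checks:**
- **Stop:** the force rose where the stop was predicted, from about 1.5 N to 6 N. On the last nudge the measured torque reached 0.5 N m.
- **Wing angle:** the wings measured 66–67° and the handle 67°, so they are parallel to within about 1.5° (0.03 rad). The turn count rules out being half a turn short.
- **Dabba:** the handle ends measured within about 3 mm of where they began.
- **Bystanders:** the tumblers, katori, jar and dish stayed within about 3 pixels of their first positions. I did not re-measure the spoon or spatula, but the arm never went near them.
- **Arm:** it finished clear, with the fingertips about 6 cm above the stud and no contact force.

**Disagreement:** the camera views put the nut's axis up to about 5 mm apart, outside the stated 2 mm calibration. I used a middle value, and the fingers had 8–9 mm of clearance there.

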